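# Put the lids on the potter's jars

## Task

Put each of the four loose clay lids on the pot it belongs to: the three round lids on the round pots of their own size, and the square lid on the square pot, turned so that its sides line up with the pot's, every lid sitting down flat on its rim. Set the lids down rather than dropping them, leave the pots standing where they are, and leave the clay turtle and the flat disc without a knob alone.

Things in the scene. Friction and masses are not known exactly. Their poses are not given: they have to be found in the camera images.
- lid_large: large round terracotta lid, right way up: disc 100 mm across, 8 mm thick (6 to 14 mm above the origin), under it a centring boss 66 mm across, 6 mm deep, on top an upright round knob to grip, 22 mm across, 24 mm tall (14 to 38 mm above the origin). Origin: centre of the boss's underside; z up. Starts on a 9 mm board on the table, among the others
- lid_medium: medium round terracotta lid, right way up: disc 76 mm across, 8 mm thick (6 to 14 mm above the origin), under it a centring boss 42 mm across, 6 mm deep, on top an upright round knob to grip, 22 mm across, 24 mm tall (14 to 38 mm above the origin). Origin: centre of the boss's underside; z up. Starts on a 9 mm board on the table, among the others
- lid_small: small round terracotta lid, right way up: disc 56 mm across, 8 mm thick (6 to 14 mm above the origin), under it a centring boss 22 mm across, 6 mm deep, on top an upright round knob to grip, 22 mm across, 24 mm tall (14 to 38 mm above the origin). Origin: centre of the boss's underside; z up. Starts on a 9 mm board on the table, among the others
- lid_square: square terracotta lid, right way up: plate 66 x 66 mm, 8 mm thick (6 to 14 mm above the origin), under it a boss 32 x 32 mm, 6 mm deep, on top an upright square knob to grip, 20 x 20 mm, 24 mm tall (14 to 38 mm above the origin). Origin: centre of the boss's underside; z up, x and y along the sides of plate and knob. Starts on a 9 mm board, among the others
- pot_large: large open round terracotta pot with cream dots, straight-sided, 98 mm across, 60 mm high, wall 8 mm, mouth 82 mm; loose, about 450 g. Origin: centre of underside; z up. Its lid, seated, has its origin 54 mm above this origin: boss in the mouth with 8 mm play all round, disc on the rim. Starts on a 9 mm board on the table, among the others
- pot_medium: medium open round terracotta pot with cream dots, straight-sided, 74 mm across, 50 mm high, wall 8 mm, mouth 58 mm; loose, about 260 g. Origin: centre of underside; z up. Its lid, seated, has its origin 44 mm above this origin: boss in the mouth with 8 mm play all round, disc on the rim. Starts on a 9 mm board on the table, among the others
- pot_small: small open round terracotta pot with cream dots, straight-sided, 54 mm across, 40 mm high, wall 8 mm, mouth 38 mm; loose, about 130 g. Origin: centre of underside; z up. Its lid, seated, has its origin 34 mm above this origin: boss in the mouth with 8 mm play all round, disc on the rim. Starts on a 9 mm board on the table, among the others
- pot_square: square open terracotta pot with cream dots, 64 x 64 mm, 48 mm high, wall 8 mm, mouth 48 x 48 mm; loose, about 240 g. Origin: centre of underside; z up, x and y along its sides. The square lid, seated, has its origin 42 mm above this origin (8 mm play all round); any quarter turn fits. Starts on a 9 mm board, among the others
- turtle: bystander: clay turtle about 90 x 76 mm, 40 mm high, standing at one side of the work. Origin: centre of its underside. Leave alone
- disc: bystander: flat terracotta disc without a knob, 64 mm across, 10 mm thick, with six cream dots, on the other side from the turtle. Origin: centre of its underside. It is not a lid; leave alone
There are look-alikes about, which are no part of the job. What is shaped like the lid_square but turquoise is not meant.

How it is judged (in metres and radians):
At the end, for the whole second after the job is handed in: Each lid rests level on its own pot, boss in the mouth: within 12 mm of the pot's centre, 3 mm above or 4 mm below seated height, tilt under 0.06 rad, square sides within 0.2 rad. Pots upright within 30 mm of their start. Lids and pots released and at rest (horizontal distance between lid_large and pot_large below 0.012 m and z of lid_large in the frame of pot_large between 0.05 and 0.057 m and angle between each of lid_large, pot_large, lid_medium, pot_medium, lid_small, pot_small, lid_square, pot_square's own z axis and vertical below 0.06 rad and distance of each of pot_large, pot_medium, pot_small, pot_square from where it was at the start of the episode below 0.03 m and linear speed of each of lid_large, pot_large, lid_medium, pot_medium, lid_small, pot_small, lid_square, pot_square below 0.02 m/s and contact force between the fingers and lid_large below 0.1 N and horizontal distance between lid_medium and pot_medium below 0.012 m and z of lid_medium in the frame of pot_medium between 0.04 and 0.047 m and contact force between the fingers and lid_medium below 0.1 N and horizontal distance between lid_small and pot_small below 0.012 m and z of lid_small in the frame of pot_small between 0.03 and 0.037 m and contact force between the fingers and lid_small below 0.1 N and horizontal distance between lid_square and pot_square below 0.012 m and z of lid_square in the frame of pot_square between 0.038 and 0.045 m and contact force between the fingers and lid_square below 0.1 N and (angle between the x axis of lid_square and the x axis of pot_square, either way round below 0.2 rad or angle between the y axis of lid_square and the x axis of pot_square, either way round below 0.2 rad)); the robot touches nothing.
It fails at once if a pot is pushed more than 30 mm or knocked over (distance of any of pot_large, pot_medium, pot_small, pot_square from where it was at the start of the episode above 0.03 m or angle between any of pot_large, pot_medium, pot_small, pot_square's own z axis and vertical above 0.35 rad).
It fails at once if a lid is dropped from more than about 25 mm (falls free at over 0.7 m/s) ((contact force between the fingers and lid_large below 0.05 N and linear speed of lid_large above 0.7 m/s) or (contact force between the fingers and lid_medium below 0.05 N and linear speed of lid_medium above 0.7 m/s) or (contact force between the fingers and lid_small below 0.05 N and linear speed of lid_small above 0.7 m/s) or (contact force between the fingers and lid_square below 0.05 N and linear speed of lid_square above 0.7 m/s)).
It fails at once if the clay turtle or the knobless disc is moved more than 30 mm (distance of any of turtle, disc from where it was at the start of the episode above 0.03 m).
It also fails if it takes over 102 s, if anything falls off the work surface, if the arm or the gripper's body presses on something with over 40 N, if the wrist force passes 120 N, or if a joint passes its speed limit or range.

## Robot

A 6-joint arm with a two-finger parallel gripper is mounted at the origin on the work surface. World frame = base frame: x ahead of the robot, y to its left, z up, the work surface at z = 0. Lengths are in m, angles in degrees, forces in N, time in s.
With the tool pointing down it reaches from about 0.35 to 0.875 m from the base axis. Payload 4.2 kg.
Tool frame: the origin (TCP) lies midway between the tips of the shut fingers; the grasp point (between the pads) lies 19 mm behind it; z points along the fingers, y is the line along which they close (so a half turn about z gives the same grasp; the last joint's range is limited). The gripper opens to 87 mm and grips with 3 to 60 N. Pads are 19 mm wide; open, the fingers measure 117 mm over their backs; the gripper's body (75 mm by 190 mm) begins 51 mm behind the grasp point.
Start: joints at [-49.125, 22.042, 0.453, 0, -68.411, -14.817], TCP at [0.275, -0.561, 0.223] pointing down, gripper open.
Joint ranges: [-179.83, 179.83], [-69.29, 118.12], [-61.27, 80.66], [-181.25, 117.63], [-171.15, -9.14], [-177.46, 177.46]. Speed limits (degrees/s): [159.86, 159.86, 180, 180, 180, 180].

## Interface

Orientations are given as a 3x3 rotation matrix whose columns are the frame's x, y, z axes.
In Python, from station import * gives the robot as it stands. The module is installed in compiled form; this text tells all that it offers.
- The arm moves only by the tool servo_tool, never from a script. Its argument "deltas" is a list of rows, each an object of numbers: "tx", "ty", "tz": the shift along the tool's x, y, z in mm; "ax", "ay", "az": the turn, a rotation vector about the tool's x, y, z in rad; "claw": the finger opening in mm, from 0 to 87. In form: [{"tx": .., "ty": .., "tz": .., "ax": .., "ay": .., "az": .., "claw": ..}, ...]. A call has 1 to 12 rows; each row is the pose to reach, as a shift and turn from the pose commanded when the call began, along the tool's axes at that moment; what a row does not reach only later rows make up. A row lasts 1/12 s, in which the tool goes at most 41.7 mm and 7.16 degrees, less where a joint would pass 70% of its speed; a pose out of reach is approached as far as the arm can. A call with a gripper value outside its range is refused whole. The fingers move at their own pace and stop on an object; the grip force is fixed at half the most. Time passes only in rows, so rows that repeat a pose let the fingers close. It gives the time, the measured TCP pose, the force, the opening and the grip force at its end, in the units of the state.
- sense(): the state, without advancing time (a new reading comes with each control period).
- capture(name): name is "scene" or "top"; returns the picture (384x512x3 uint8, blue, green, red); there is no depth.
- calibration(name): a dict with "fx", "fy", "cx", "cy" (pixels), "cam_to_world" (4x4, takes a point from camera to world coordinates). Camera axes: x right, y down, z forward; pixel columns grow to the right and rows downward; lengths in m; the calibration is good to about 2 mm. A picture is of the moment at which its call begins. calibration takes no time and is no camera call.
- finish_job(): hands the job in; it is judged then, once.
Trained networks look in the newest picture that a camera, given by its name, has taken for a name from the list of things; names that differ only in an ending like _2 or _b are one class to them, and where a whole thing is asked for, a point or a joint stands for the part that bears it (a point fixed in the world has none). Each returns a list of dicts, best first, with "confidence" (0 to 1); they miss things now and then, are a little off and sometimes report something else, mostly with a low value. They report only what shows in the picture. A call takes as long as a camera call. They do not tell look-alikes from the thing itself.
- recognise(label, camera): "xyz" ([x, y, z] in m, in the coordinates of the camera as it stood for that picture, good to about 4 mm: the middle of the surface that is visible of it).
- trace(label, camera): "mask" (384x512 bool, what is visible of it).
The state is a dict: "time_s": time; "joints": joint angles; "joint_velocities": joint speeds; "effort": joint torques, N m; "tcp_pos": TCP position; "ee_rot": TCP orientation; "wrist_force": force on the tool from outside, world axes, zero at the start; "moment": the same for the moment, N m; "gripper_width": opening from 0.0 (shut) to 1.0 (fully open); "gripper_force": force on a finger pad.
Only numpy, scipy, OpenCV 4.12 (cv2) and the standard library are available. Lean on these libraries where they do the work, as an engineer would, in place of code of your own. Each camera call takes 0.05 s, during which the arm holds its last target. There are 200 camera calls.

## Working session

There is one attempt and no reset: what is moved stays moved. The work goes in short steps, Python scripts to look and compute and a tool call to move; the robot and the scene stay as the last step left them, time stands still between calls to the robot, and variables do not carry over. Pictures are saved under pics/ and viewed, at most 14 in all, crops included, and the job is handed in when it is done.

Besides the shell and the picture viewer there is one more tool, called after "Call:" in YAML: its name, and indented under it one key for each argument. servo_tool: Moves the arm, as the interface text tells. Its arguments: {"type":"object","properties":{"deltas":{"type":"array","items":{"type":"object","properties":{"tx":{"type":"number"},"ty":{"type":"number"},"tz":{"type":"number"},"ax":{"type":"number"},"ay":{"type":"number"},"az":{"type":"number"},"claw":{"type":"number"}}}}},"required":["deltas"]}

```bash
mkdir -p pics; python3 - <<'E'
from station import *
import cv2,numpy as np
for c in ["scene","top"]:
    im=capture(c); cv2.imwrite(f"pics/{c}0.png",im)
    k=calibration(c); print(c,k["fx"],k["cx"],k["cy"],np.round(k["cam_to_world"],3).tolist())
s=sense(); print(s["tcp_pos"],np.round(s["ee_rot"],3).tolist(),s["time_s"])
for l in ["lid_large","lid_medium","lid_small","lid_square","pot_large","pot_medium","pot_small","pot_square","turtle","disc"]:
    for d in recognise(l,"top")[:3]:
        T=np.array(calibration("top")["cam_to_world"]); p=T[:3,:3]@d["xyz"]+T[:3,3]
        print(l,np.round(p,3),round(d["confidence"],2))
E
```

```text
scene 346.6930454381627 255.7764131812711 196.7752532401544 [[0.01, 0.796, -0.605, 0.994], [1.0, -0.009, 0.004, 0.001], [-0.002, -0.605, -0.796, 0.797], [0.0, 0.0, 0.0, 1.0]]
top 400.1221695657066 249.15851117324854 192.41679122669322 [[0.01, -0.984, 0.175, 0.2], [-1.0, -0.007, 0.015, -0.011], [-0.013, -0.176, -0.984, 1.299], [0.0, 0.0, 0.0, 1.0]]
[ 0.27433849 -0.56099154  0.22159482] [[-0.898, -0.439, -0.001], [-0.439, 0.898, 0.002], [0.0, 0.002, -1.0]] 0.1
lid_large [ 0.452 -0.266  0.025] 0.58
lid_large [ 0.64  -0.271  0.019] 0.56
lid_medium [ 0.64  -0.271  0.02 ] 0.62
lid_small [ 0.61  -0.075  0.019] 0.46
lid_square [0.246 0.269 0.013] 0.95
lid_square [ 0.446 -0.074  0.021] 0.87
pot_large [0.469 0.26  0.022] 0.58
pot_medium [0.617 0.296 0.038] 0.64
pot_small [0.627 0.087 0.038] 0.66
pot_square [0.464 0.09  0.038] 0.68
turtle [ 0.517 -0.436  0.036] 0.81
disc [0.543 0.428 0.02 ] 0.85
```

View pics/top0.png

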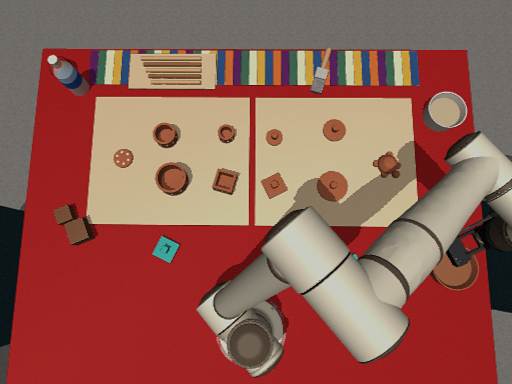

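View pics/scene0.png

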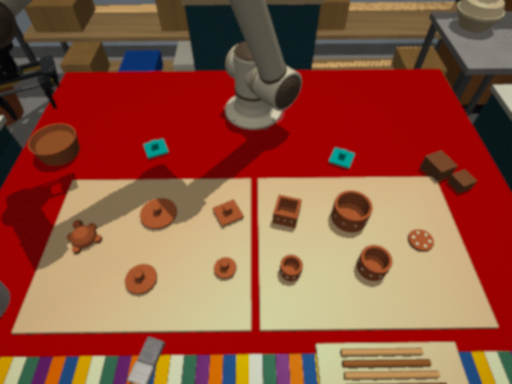

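In the top view the terracotta lids sit on the right board: square (274,185), small (274,137), medium (334,129) and large (332,185). The pots are on the left board: large (172,178), medium (165,134), small (227,132) and square (225,181). There are two lid_square candidates: terracotta at (274,185) and turquoise at (166,249), with another turquoise one partly hidden near (355,258). The terracotta one on the board fits the description. I'll measure it and confirm with a crop.

```bash
cat > h.py <<'E'
from station import *
import cv2,numpy as np
from scipy.optimize import minimize
B=.009
G=dict(lid_large=(.05,),lid_medium=(.038,),lid_small=(.028,),lid_square=(.033,),pot_large=(.049,.06),pot_medium=(.037,.05),pot_small=(.027,.04),pot_square=(.032,.048))
def ring(r,z,sq):
    if sq: return np.array([[a*r,b*r,z] for a,b in((1,1),(-1,1),(-1,-1),(1,-1))])
    t=np.linspace(0,6.283,49); return np.c_[r*np.cos(t),r*np.sin(t),0*t+z]
def hulls(n,z0=B):
    sq='square' in n; g=G[n]
    if n[0]=='p': return [np.r_[ring(g[0],z0,sq),ring(g[0],z0+g[1],sq)]]
    return [np.r_[ring(g[0],z0+.006,sq),ring(g[0],z0+.014,sq)],np.r_[ring(.010 if sq else .011,z0+.014,sq),ring(.010 if sq else .011,z0+.038,sq)]]
def proj(P,c):
    k=calibration(c); T=np.array(k["cam_to_world"]); q=(P-T[:3,3])@T[:3,:3]
    return np.c_[k["fx"]*q[:,0]/q[:,2]+k["cx"],k["fy"]*q[:,1]/q[:,2]+k["cy"]]
S=4
def render(n,p,c,z0=B):
    m=np.zeros((384*S,512*S),np.uint8); a=p[2]; R=np.array([[np.cos(a),-np.sin(a),0],[np.sin(a),np.cos(a),0],[0,0,1]])
    for H in hulls(n,z0):
        uv=proj(H@R.T+[p[0],p[1],0],c)
        cv2.fillConvexPoly(m,cv2.convexHull(np.round((uv+.5)*S*16).astype(np.int32)),1,shift=4)
    return m>0
def iou(a,b): return (a&b).sum()/max(1,(a|b).sum())
def fit(n,p0,cams=("top","scene"),z0=B):
    out={}; ms={}
    for c in cams:
        best=None
        for d in trace(n,c):
            m=np.kron(d["mask"],np.ones((S,S),bool)); s=iou(m,render(n,p0,c,z0))
            if best is None or s>best[0]: best=(s,m)
        if best and best[0]>.15: ms[c]=best[1]
        else: print(n,c,"missed")
    yaws=[0] if 'square' not in n else np.radians([-30,0,30])
    for cc in [(c,) for c in ms]+[tuple(ms)]:
        f=lambda p:-sum(iou(ms[c],render(n,p,c,z0)) for c in cc)
        r=min((minimize(f,[p0[0],p0[1],y],method="Nelder-Mead",options=dict(initial_simplex=[[p0[0],p0[1],y],[p0[0]+.006,p0[1],y],[p0[0],p0[1]+.006,y],[p0[0],p0[1],y+.2]],xatol=2e-4,fatol=1e-3,maxiter=60)) for y in yaws),key=lambda r:r.fun)
        out=r.x; print(n,"+".join(cc),np.round(r.x[:2],4),"yaw",round(float(np.degrees(r.x[2])),1) if 'sq' in n else '',"iou",round(-r.fun/len(cc),3),flush=True)
    return out
E
python3 - <<'E'
from h import *
a=capture("top");b=capture("scene")
cv2.imwrite("pics/crop.png",np.hstack([cv2.resize(a[165:205,255:295],(400,400),interpolation=2),cv2.resize(b[190:235,205:250],(400,400),interpolation=2)]))
P=dict(lid_large=(.452,-.266),lid_medium=(.64,-.271),lid_small=(.61,-.075),lid_square=(.446,-.074),pot_large=(.469,.26),pot_medium=(.617,.296),pot_small=(.627,.087),pot_square=(.464,.09))
P['pot_medium']=(.617,.28)
for n,p in P.items():
    r=fit(n,(*p,0))
E
```

```text
lid_large top [ 0.4541 -0.2616] yaw  iou 0.871
lid_large scene [ 0.4522 -0.2618] yaw  iou 0.962
lid_large top+scene [ 0.4525 -0.262 ] yaw  iou 0.915
lid_medium top [ 0.6422 -0.2721] yaw  iou 0.916
lid_medium scene [ 0.6448 -0.2744] yaw  iou 0.948
lid_medium top+scene [ 0.6444 -0.2738] yaw  iou 0.921
lid_small top [ 0.6171 -0.0721] yaw  iou 0.867
lid_small scene [ 0.6181 -0.074 ] yaw  iou 0.945
lid_small top+scene [ 0.6178 -0.0733] yaw  iou 0.896
lid_square top [ 0.4543 -0.0723] yaw 27.2 iou 0.894
lid_square scene [ 0.4532 -0.0726] yaw -65.1 iou 0.882
lid_square top+scene [ 0.4536 -0.0724] yaw 27.1 iou 0.885
pot_large top [0.4675 0.2562] yaw  iou 0.962
pot_large scene [0.4666 0.2565] yaw  iou 0.965
pot_large top+scene [0.4671 0.256 ] yaw  iou 0.963
pot_medium top [0.6159 0.2851] yaw  iou 0.877
pot_medium scene [0.6155 0.2869] yaw  iou 0.942
pot_medium top+scene [0.6158 0.2869] yaw  iou 0.908
pot_small top [0.6261 0.0868] yaw  iou 0.816
pot_small scene [0.6253 0.0853] yaw  iou 0.946
pot_small top+scene [0.6254 0.0856] yaw  iou 0.88
pot_square top [0.4602 0.0877] yaw 72.3 iou 0.95
pot_square scene [0.4614 0.0862] yaw -14.6 iou 0.956
pot_square top+scene [0.4605 0.0869] yaw -15.3 iou 0.945
```

View pics/crop.png

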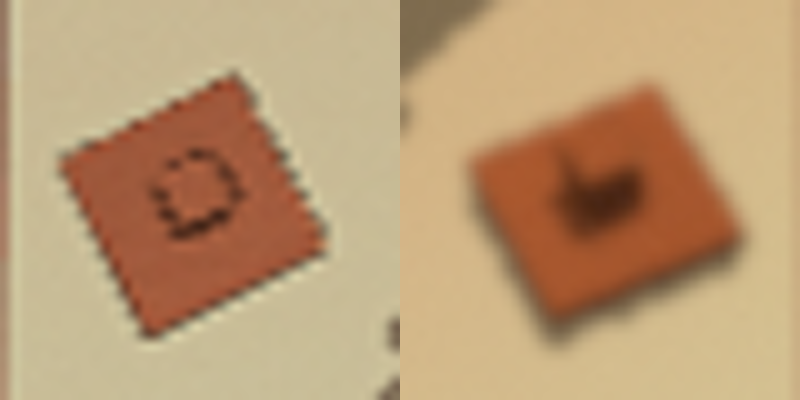

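The crop shows the terracotta, unpainted-turquoise-free square lid with its square knob, turned about 26°, so this is lid_square. The tool's closing axis is already at 116°, which lines up with it, so I start there.

Call:
servo_tool:
  deltas:
    - {"tx": -30,"ty": 29,"tz": 10,"claw": 60}
    - {"tx": -60,"ty": 58,"tz": 20,"claw": 60}
    - {"tx": -90,"ty": 86,"tz": 30,"claw": 60}
    - {"tx": -120,"ty": 115,"tz": 40,"claw": 60}
    - {"tx": -150,"ty": 144,"tz": 50,"claw": 60}
    - {"tx": -180,"ty": 173,"tz": 60,"claw": 60}
    - {"tx": -210,"ty": 202,"tz": 70,"claw": 60}
    - {"tx": -240,"ty": 230,"tz": 80,"claw": 60}
    - {"tx": -270,"ty": 259,"tz": 90,"claw": 60}
    - {"tx": -300,"ty": 288,"tz": 100,"claw": 60}
    - {"tx": -330,"ty": 317,"tz": 110,"claw": 60}
    - {"tx": -350,"ty": 336,"tz": 115,"claw": 60}

```text
schema error: expected keys tx, ty, tz, ax, ay, az, claw
```

```bash
cat >> h.py <<'E'
def go(x,y,z,yaw=None):
    "needed tool-frame shift (mm) from the measured pose, and az for a closing-axis direction yaw (deg)"
    s=sense(); R=np.array(s["ee_rot"]); d=R.T@(np.array([x,y,z])-s["tcp_pos"])*1000
    c=np.degrees(np.arctan2(R[1,1],R[0,1])); print("t",round(s["time_s"],2),"tcp",np.round(s["tcp_pos"],4),"closing",round(c,2),"shift",np.round(d,1),"w",round(s["gripper_width"]*87,1),"tilt",np.round(R[:,2],3),"az",None if yaw is None else round(float(np.radians((c-yaw+90)%180-90)),3))
E
python3 -c "
from h import *
go(.4536,-.0724,.026,116)"
```

```text
t 1.5 tcp [ 0.2746 -0.5614  0.2226] closing 116.06 shift [-375.7  360.7  196.5] w 87.1 tilt [-0. -0. -1.] az 0.001
```

Call:
servo_tool:
  deltas:
    - {"tx": -30,"ty": 29,"tz": 10,"ax": 0,"ay": 0,"az": 0,"claw": 60}
    - {"tx": -60,"ty": 58,"tz": 20,"ax": 0,"ay": 0,"az": 0,"claw": 60}
    - {"tx": -90,"ty": 86,"tz": 30,"ax": 0,"ay": 0,"az": 0,"claw": 60}
    - {"tx": -120,"ty": 115,"tz": 40,"ax": 0,"ay": 0,"az": 0,"claw": 60}
    - {"tx": -150,"ty": 144,"tz": 50,"ax": 0,"ay": 0,"az": 0,"claw": 60}
    - {"tx": -180,"ty": 173,"tz": 60,"ax": 0,"ay": 0,"az": 0,"claw": 60}
    - {"tx": -210,"ty": 202,"tz": 70,"ax": 0,"ay": 0,"az": 0,"claw": 60}
    - {"tx": -240,"ty": 230,"tz": 80,"ax": 0,"ay": 0,"az": 0,"claw": 60}
    - {"tx": -270,"ty": 259,"tz": 90,"ax": 0,"ay": 0,"az": 0,"claw": 60}
    - {"tx": -300,"ty": 288,"tz": 100,"ax": 0,"ay": 0,"az": 0,"claw": 60}
    - {"tx": -330,"ty": 317,"tz": 110,"ax": 0,"ay": 0,"az": 0,"claw": 60}
    - {"tx": -355,"ty": 341,"tz": 115,"ax": 0,"ay": 0,"az": 0,"claw": 60}

```text
time_s: 2.5
tcp_pos: [0.4419, -0.1024, 0.1082]
ee_rot: [[-0.898, -0.439, 0.0], [-0.439, 0.898, -0.0], [-0.0, -0.0, -1.0]]
wrist_force: [0.5, -0.4, 0.5]
gripper_width: 0.69
gripper_force: 0.0
```

```bash
python3 -c "
from h import *
go(.4536,-.0724,.026,116)"
```

```text
t 2.5 tcp [ 0.4419 -0.1024  0.1082] closing 116.06 shift [-23.7  21.8  82.2] w 60.0 tilt [ 0. -0. -1.] az 0.001
```

Call:
servo_tool:
  deltas:
    - {"tx": -11,"ty": 10,"tz": 15,"ax": 0,"ay": 0,"az": 0,"claw": 60}
    - {"tx": -21,"ty": 20,"tz": 35,"ax": 0,"ay": 0,"az": 0,"claw": 60}
    - {"tx": -21,"ty": 20,"tz": 55,"ax": 0,"ay": 0,"az": 0,"claw": 60}
    - {"tx": -21,"ty": 20,"tz": 68,"ax": 0,"ay": 0,"az": 0,"claw": 60}
    - {"tx": -21,"ty": 20,"tz": 76,"ax": 0,"ay": 0,"az": 0,"claw": 60}
    - {"tx": -21,"ty": 20,"tz": 81,"ax": 0,"ay": 0,"az": 0,"claw": 60}
    - {"tx": -21,"ty": 20,"tz": 81,"ax": 0,"ay": 0,"az": 0,"claw": 60}
    - {"tx": -21,"ty": 20,"tz": 81,"ax": 0,"ay": 0,"az": 0,"claw": 60}

```text
time_s: 3.17
tcp_pos: [0.4523, -0.0774, 0.0279]
ee_rot: [[-0.898, -0.439, 0.001], [-0.439, 0.898, -0.0], [-0.001, -0.0, -1.0]]
wrist_force: [-0.3, 0.1, 0.4]
gripper_width: 0.689
gripper_force: 0.0
```

```bash
python3 -c "
from h import *
go(.4536,-.0724,.026,116)"
```

```text
t 3.17 tcp [ 0.4523 -0.0774  0.0279] closing 116.05 shift [-3.3  3.9  1.9] w 60.0 tilt [ 0.001 -0.    -1.   ] az 0.001
```

Call:
servo_tool:
  deltas:
    - {"tx": -3,"ty": 4,"tz": 2,"ax": 0,"ay": 0,"az": 0,"claw": 60}
    - {"tx": -3,"ty": 4,"tz": 2,"ax": 0,"ay": 0,"az": 0,"claw": 60}
    - {"tx": -3,"ty": 4,"tz": 2,"ax": 0,"ay": 0,"az": 0,"claw": 30}
    - {"tx": -3,"ty": 4,"tz": 2,"ax": 0,"ay": 0,"az": 0,"claw": 10}
    - {"tx": -3,"ty": 4,"tz": 2,"ax": 0,"ay": 0,"az": 0,"claw": 10}
    - {"tx": -3,"ty": 4,"tz": 2,"ax": 0,"ay": 0,"az": 0,"claw": 10}
    - {"tx": -3,"ty": 4,"tz": 2,"ax": 0,"ay": 0,"az": 0,"claw": 10}
    - {"tx": -3,"ty": 4,"tz": 2,"ax": 0,"ay": 0,"az": 0,"claw": 10}
    - {"tx": -3,"ty": 4,"tz": 2,"ax": 0,"ay": 0,"az": 0,"claw": 10}

```text
time_s: 3.92
tcp_pos: [0.4528, -0.0723, 0.0255]
ee_rot: [[-0.898, -0.439, 0.0], [-0.439, 0.898, -0.0], [0.0, -0.0, -1.0]]
wrist_force: [0.1, -0.8, 0.4]
gripper_width: 0.24
gripper_force: 0.1
```

```bash
python3 -c "
from h import *
go(.4605,.0869,.12,74.7)"
```

```text
t 3.92 tcp [ 0.4528 -0.0723  0.0255] closing 116.05 shift [-76.8 139.6 -94.5] w 20.9 tilt [ 0. -0. -1.] az 0.722
```

Call:
servo_tool:
  deltas:
    - {"tx": 0,"ty": 0,"tz": 0,"ax": 0,"ay": 0,"az": 0,"claw": 10}
    - {"tx": 0,"ty": 0,"tz": 0,"ax": 0,"ay": 0,"az": 0,"claw": 10}
    - {"tx": 0,"ty": 0,"tz": -15,"ax": 0,"ay": 0,"az": 0,"claw": 10}
    - {"tx": 0,"ty": 0,"tz": -35,"ax": 0,"ay": 0,"az": 0,"claw": 10}
    - {"tx": 0,"ty": 0,"tz": -60,"ax": 0,"ay": 0,"az": 0,"claw": 10}
    - {"tx": 0,"ty": 0,"tz": -80,"ax": 0,"ay": 0,"az": 0.1,"claw": 10}
    - {"tx": -10,"ty": 20,"tz": -95,"ax": 0,"ay": 0,"az": 0.2,"claw": 10}
    - {"tx": -25,"ty": 45,"tz": -95,"ax": 0,"ay": 0,"az": 0.31,"claw": 10}
    - {"tx": -40,"ty": 73,"tz": -95,"ax": 0,"ay": 0,"az": 0.42,"claw": 10}
    - {"tx": -55,"ty": 100,"tz": -95,"ax": 0,"ay": 0,"az": 0.53,"claw": 10}
    - {"tx": -68,"ty": 123,"tz": -95,"ax": 0,"ay": 0,"az": 0.64,"claw": 10}
    - {"tx": -77,"ty": 140,"tz": -95,"ax": 0,"ay": 0,"az": 0.722,"claw": 10}

```text
time_s: 4.92
tcp_pos: [0.4605, 0.0893, 0.1205]
ee_rot: [[-0.964, 0.268, 0.0], [0.268, 0.964, 0.0], [-0.0, 0.0, -1.0]]
wrist_force: [0.4, 0.9, -0.3]
gripper_width: 0.224
gripper_force: 30.0
```

```bash
python3 - <<'E'
from h import *
go(.4605,.0869,.0675,74.7)
a=capture("top");b=capture("scene")
u,v=proj(np.array([[.46,.087,.1]]),"top")[0].astype(int);w,x=proj(np.array([[.46,.087,.1]]),"scene")[0].astype(int)
cv2.imwrite("pics/c2.png",np.hstack([cv2.resize(a[v-40:v+40,u-40:u+40],(400,400),interpolation=2),cv2.resize(b[x-40:x+40,w-40:w+40],(400,400),interpolation=2)]))
E
```

```text
t 4.92 tcp [0.4605 0.0893 0.1205] closing 74.48 shift [-0.7 -2.4 53. ] w 19.5 tilt [ 0.  0. -1.] az -0.004
```

View pics/c2.png

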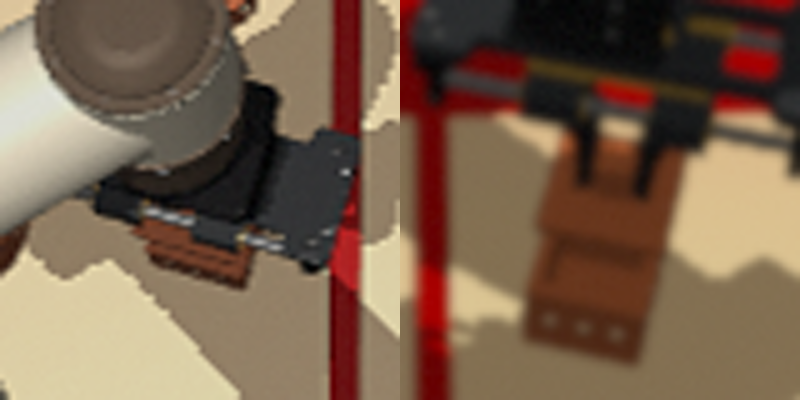

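The square lid is held level above the pot with its sides parallel to it (scene crop, around (590,270)). Next I lower and release it.

Call:
servo_tool:
  deltas:
    - {"tx": -1,"ty": -1,"tz": 15,"ax": 0,"ay": 0,"az": 0,"claw": 10}
    - {"tx": -1,"ty": -1,"tz": 28,"ax": 0,"ay": 0,"az": 0,"claw": 10}
    - {"tx": -1,"ty": -1,"tz": 38,"ax": 0,"ay": 0,"az": 0,"claw": 10}
    - {"tx": -1,"ty": -1,"tz": 45,"ax": 0,"ay": 0,"az": 0,"claw": 10}
    - {"tx": -1,"ty": -1,"tz": 49,"ax": 0,"ay": 0,"az": 0,"claw": 10}
    - {"tx": -1,"ty": -1,"tz": 52,"ax": 0,"ay": 0,"az": 0,"claw": 10}
    - {"tx": -1,"ty": -1,"tz": 53,"ax": 0,"ay": 0,"az": 0,"claw": 10}
    - {"tx": -1,"ty": -1,"tz": 53,"ax": 0,"ay": 0,"az": 0,"claw": 10}
    - {"tx": -1,"ty": -1,"tz": 53,"ax": 0,"ay": 0,"az": 0,"claw": 10}

```text
time_s: 5.77
tcp_pos: [0.4616, 0.0862, 0.0679]
ee_rot: [[-0.965, 0.264, 0.001], [0.264, 0.965, 0.001], [-0.001, 0.001, -1.0]]
wrist_force: [0.2, -0.4, -0.4]
gripper_width: 0.223
gripper_force: 30.0
```

```bash
python3 -c "
from h import *
go(.4605,.0869,.0675,74.7)"
```

```text
t 5.77 tcp [0.4616 0.0862 0.0679] closing 74.69 shift [1.2 0.4 0.4] w 19.4 tilt [ 0.001  0.001 -1.   ] az -0.0
```

Call:
servo_tool:
  deltas:
    - {"tx": 0,"ty": 0,"tz": 0,"ax": 0,"ay": 0,"az": 0,"claw": 30}
    - {"tx": 0,"ty": 0,"tz": 0,"ax": 0,"ay": 0,"az": 0,"claw": 50}
    - {"tx": 0,"ty": 0,"tz": 0,"ax": 0,"ay": 0,"az": 0,"claw": 55}
    - {"tx": 0,"ty": 0,"tz": -8,"ax": 0,"ay": 0,"az": 0,"claw": 55}
    - {"tx": 0,"ty": 0,"tz": -30,"ax": 0,"ay": 0,"az": 0,"claw": 55}
    - {"tx": 0,"ty": 0,"tz": -55,"ax": 0,"ay": 0,"az": 0,"claw": 55}
    - {"tx": -30,"ty": -17,"tz": -55,"ax": 0,"ay": 0,"az": 0,"claw": 55}
    - {"tx": -63,"ty": -37,"tz": -55,"ax": 0,"ay": 0,"az": 0,"claw": 55}
    - {"tx": -97,"ty": -56,"tz": -55,"ax": 0,"ay": 0,"az": 0,"claw": 55}
    - {"tx": -131,"ty": -76,"tz": -50,"ax": 0,"ay": 0,"az": 0,"claw": 55}
    - {"tx": -164,"ty": -95,"tz": -40,"ax": 0,"ay": 0,"az": 0,"claw": 55}
    - {"tx": -193,"ty": -112,"tz": -30,"ax": 0,"ay": 0,"az": 0,"claw": 55}

```text
time_s: 6.77
tcp_pos: [0.6198, -0.0747, 0.0983]
ee_rot: [[-0.964, 0.264, 0.002], [0.264, 0.964, -0.0], [-0.002, 0.001, -1.0]]
wrist_force: [0.7, 0.6, 1.2]
gripper_width: 0.629
gripper_force: 0.0
```

```bash
python3 - <<'E'
from h import *
go(.6178,-.0733,.026)
capture("top");b=capture("scene")
w,x=proj(np.array([[.46,.087,.08]]),"scene")[0].astype(int)
cv2.imwrite("pics/c3.png",cv2.resize(b[x-40:x+40,w-40:w+40],(400,400),interpolation=2))
fit("pot_square",(.46,.087,-.27)); fit("lid_square",(.46,.087,-.27),z0=.051)
E
```

```text
t 6.77 tcp [ 0.6198 -0.0747  0.0983] closing 74.67 shift [ 2.4  0.8 72.3] w 54.7 tilt [ 0.002 -0.    -1.   ] az None
pot_square top missed
pot_square scene [0.4724 0.0844] yaw -15.5 iou 0.338
pot_square scene [0.4724 0.0844] yaw -15.5 iou 0.338
lid_square top missed
lid_square scene [0.4619 0.0845] yaw 75.3 iou 0.919
lid_square scene [0.4619 0.0845] yaw 75.3 iou 0.919
```

View pics/c3.png

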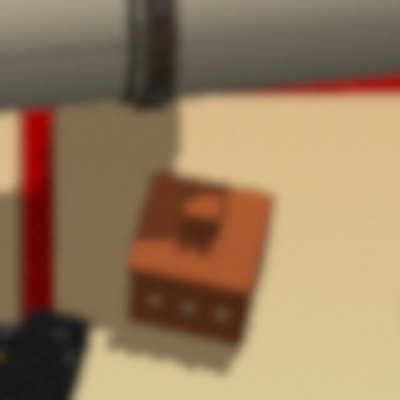

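The square lid sits flat and aligned (crop centre about (200,255), estimate within 2 mm of the pot). Small lid next.

Call:
servo_tool:
  deltas:
    - {"tx": 1,"ty": 1,"tz": 18,"ax": 0,"ay": 0,"az": 0,"claw": 55}
    - {"tx": 2,"ty": 1,"tz": 38,"ax": 0,"ay": 0,"az": 0,"claw": 55}
    - {"tx": 2,"ty": 1,"tz": 55,"ax": 0,"ay": 0,"az": 0,"claw": 55}
    - {"tx": 2,"ty": 1,"tz": 65,"ax": 0,"ay": 0,"az": 0,"claw": 55}
    - {"tx": 2,"ty": 1,"tz": 70,"ax": 0,"ay": 0,"az": 0,"claw": 55}
    - {"tx": 2,"ty": 1,"tz": 72,"ax": 0,"ay": 0,"az": 0,"claw": 55}
    - {"tx": 2,"ty": 1,"tz": 72,"ax": 0,"ay": 0,"az": 0,"claw": 55}
    - {"tx": 2,"ty": 1,"tz": 72,"ax": 0,"ay": 0,"az": 0,"claw": 30}
    - {"tx": 2,"ty": 1,"tz": 72,"ax": 0,"ay": 0,"az": 0,"claw": 10}
    - {"tx": 2,"ty": 1,"tz": 72,"ax": 0,"ay": 0,"az": 0,"claw": 10}
    - {"tx": 2,"ty": 1,"tz": 72,"ax": 0,"ay": 0,"az": 0,"claw": 10}
    - {"tx": 2,"ty": 1,"tz": 72,"ax": 0,"ay": 0,"az": 0,"claw": 10}

```text
time_s: 8.07
tcp_pos: [0.6163, -0.0714, 0.0258]
ee_rot: [[-0.964, 0.264, 0.001], [0.264, 0.964, 0.0], [-0.001, 0.0, -1.0]]
wrist_force: [0.9, -0.3, -0.2]
gripper_width: 0.341
gripper_force: 0.0
```

```bash
python3 -c "
from h import *
go(.6255,.0856,.12)"
```

```text
t 8.07 tcp [ 0.6163 -0.0714  0.0258] closing 74.68 shift [ 32.5 153.9 -94.1] w 29.6 tilt [ 0.001  0.    -1.   ] az None
```

Call:
servo_tool:
  deltas:
    - {"tx": 0,"ty": 0,"tz": 0,"ax": 0,"ay": 0,"az": 0,"claw": 10}
    - {"tx": 0,"ty": 0,"tz": 0,"ax": 0,"ay": 0,"az": 0,"claw": 10}
    - {"tx": 0,"ty": 0,"tz": 0,"ax": 0,"ay": 0,"az": 0,"claw": 10}
    - {"tx": 0,"ty": 0,"tz": 0,"ax": 0,"ay": 0,"az": 0,"claw": 10}
    - {"tx": 0,"ty": 0,"tz": 0,"ax": 0,"ay": 0,"az": 0,"claw": 10}
    - {"tx": 0,"ty": 0,"tz": -15,"ax": 0,"ay": 0,"az": 0,"claw": 10}
    - {"tx": 0,"ty": 0,"tz": -38,"ax": 0,"ay": 0,"az": 0,"claw": 10}
    - {"tx": 4,"ty": 15,"tz": -62,"ax": 0,"ay": 0,"az": 0,"claw": 10}
    - {"tx": 10,"ty": 45,"tz": -75,"ax": 0,"ay": 0,"az": 0,"claw": 10}
    - {"tx": 18,"ty": 80,"tz": -80,"ax": 0,"ay": 0,"az": 0,"claw": 10}
    - {"tx": 26,"ty": 115,"tz": -80,"ax": 0,"ay": 0,"az": 0,"claw": 10}
    - {"tx": 34,"ty": 150,"tz": -80,"ax": 0,"ay": 0,"az": 0,"claw": 10}

```text
time_s: 9.07
tcp_pos: [0.6229, 0.0837, 0.1061]
ee_rot: [[-0.964, 0.265, 0.001], [0.265, 0.964, 0.001], [-0.001, 0.001, -1.0]]
wrist_force: [-0.2, -1.1, -0.8]
gripper_width: 0.241
gripper_force: 30.0
```

```bash
python3 -c "
from h import *
go(.6245,.0856,.0598)"
```

```text
t 9.07 tcp [0.6229 0.0837 0.1061] closing 74.64 shift [-1.   2.2 46.3] w 20.9 tilt [ 0.001  0.001 -1.   ] az None
```

Call:
servo_tool:
  deltas:
    - {"tx": -1,"ty": 2,"tz": 12,"ax": 0,"ay": 0,"az": 0,"claw": 10}
    - {"tx": -1,"ty": 2,"tz": 23,"ax": 0,"ay": 0,"az": 0,"claw": 10}
    - {"tx": -1,"ty": 2,"tz": 32,"ax": 0,"ay": 0,"az": 0,"claw": 10}
    - {"tx": -1,"ty": 2,"tz": 39,"ax": 0,"ay": 0,"az": 0,"claw": 10}
    - {"tx": -1,"ty": 2,"tz": 43,"ax": 0,"ay": 0,"az": 0,"claw": 10}
    - {"tx": -1,"ty": 2,"tz": 45,"ax": 0,"ay": 0,"az": 0,"claw": 10}
    - {"tx": -1,"ty": 2,"tz": 46,"ax": 0,"ay": 0,"az": 0,"claw": 10}
    - {"tx": -1,"ty": 2,"tz": 46,"ax": 0,"ay": 0,"az": 0,"claw": 10}
    - {"tx": -1,"ty": 2,"tz": 46,"ax": 0,"ay": 0,"az": 0,"claw": 10}

```text
time_s: 9.82
tcp_pos: [0.6248, 0.0837, 0.0598]
ee_rot: [[-0.964, 0.265, 0.001], [0.265, 0.964, 0.001], [-0.001, 0.001, -1.0]]
wrist_force: [0.2, 0.1, -0.5]
gripper_width: 0.238
gripper_force: 30.0
```

```bash
python3 -c "
from h import *
go(.6245,.0856,.0598); go(.6444,-.2738,.1)"
```

```text
t 9.82 tcp [0.6248 0.0837 0.0598] closing 74.65 shift [ 0.8  1.8 -0. ] w 20.7 tilt [ 0.001  0.001 -1.   ] az None
t 9.82 tcp [0.6248 0.0837 0.0598] closing 74.65 shift [-113.6 -339.5  -40.4] w 20.7 tilt [ 0.001  0.001 -1.   ] az None
```

Call:
servo_tool:
  deltas:
    - {"tx": 0,"ty": 0,"tz": 0,"ax": 0,"ay": 0,"az": 0,"claw": 30}
    - {"tx": 0,"ty": 0,"tz": 0,"ax": 0,"ay": 0,"az": 0,"claw": 50}
    - {"tx": 0,"ty": 0,"tz": 0,"ax": 0,"ay": 0,"az": 0,"claw": 55}
    - {"tx": 0,"ty": 0,"tz": -8,"ax": 0,"ay": 0,"az": 0,"claw": 55}
    - {"tx": 0,"ty": 0,"tz": -30,"ax": 0,"ay": 0,"az": 0,"claw": 55}
    - {"tx": 0,"ty": 0,"tz": -50,"ax": 0,"ay": 0,"az": 0,"claw": 55}
    - {"tx": -10,"ty": -30,"tz": -50,"ax": 0,"ay": 0,"az": 0,"claw": 55}
    - {"tx": -22,"ty": -67,"tz": -50,"ax": 0,"ay": 0,"az": 0,"claw": 55}
    - {"tx": -35,"ty": -104,"tz": -50,"ax": 0,"ay": 0,"az": 0,"claw": 55}
    - {"tx": -47,"ty": -141,"tz": -50,"ax": 0,"ay": 0,"az": 0,"claw": 55}
    - {"tx": -60,"ty": -178,"tz": -50,"ax": 0,"ay": 0,"az": 0,"claw": 55}
    - {"tx": -72,"ty": -215,"tz": -50,"ax": 0,"ay": 0,"az": 0,"claw": 55}

```text
time_s: 10.82
tcp_pos: [0.6373, -0.1441, 0.1105]
ee_rot: [[-0.965, 0.263, 0.001], [0.263, 0.965, -0.0], [-0.001, 0.0, -1.0]]
wrist_force: [1.1, 0.1, -0.3]
gripper_width: 0.629
gripper_force: 0.0
```

Call:
servo_tool:
  deltas:
    - {"tx": -12,"ty": -36,"tz": 0,"ax": 0,"ay": 0,"az": 0,"claw": 55}
    - {"tx": -24,"ty": -72,"tz": 0,"ax": 0,"ay": 0,"az": 0,"claw": 55}
    - {"tx": -35,"ty": -104,"tz": 0,"ax": 0,"ay": 0,"az": 0,"claw": 55}
    - {"tx": -42,"ty": -124,"tz": 10,"ax": 0,"ay": 0,"az": 0,"claw": 55}
    - {"tx": -42,"ty": -124,"tz": 20,"ax": 0,"ay": 0,"az": 0,"claw": 55}
    - {"tx": -42,"ty": -124,"tz": 20,"ax": 0,"ay": 0,"az": 0,"claw": 55}

```text
time_s: 11.32
tcp_pos: [0.6431, -0.2739, 0.0871]
ee_rot: [[-0.964, 0.267, -0.004], [0.267, 0.964, 0.002], [0.004, 0.001, -1.0]]
wrist_force: [-0.7, 0.4, -0.4]
gripper_width: 0.628
gripper_force: 0.0
```

```bash
python3 - <<'E'
from h import *
go(.6444,-.2738,.026)
capture("top");b=capture("scene")
cv2.imwrite("pics/c4.png",b[150:350,0:512])
fit("pot_small",(.626,.0856,0)); fit("lid_small",(.626,.0856,0),z0=.043)
E
```

```text
t 11.32 tcp [ 0.6431 -0.2739  0.0871] closing 74.52 shift [-1.5  0.4 61.1] w 54.6 tilt [-0.004  0.002 -1.   ] az None
pot_small scene missed
pot_small top [0.6157 0.0921] yaw  iou 0.189
pot_small top [0.6157 0.0921] yaw  iou 0.189
lid_small top [0.6248 0.0824] yaw  iou 0.891
lid_small scene [0.6271 0.0825] yaw  iou 0.95
lid_small top+scene [0.6265 0.0827] yaw  iou 0.911
```

View pics/c4.png

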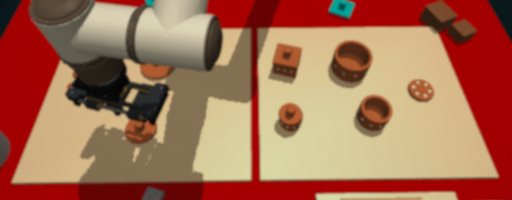

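The small lid (290,112) and the square lid are seated; the small one is about 3 mm off centre, well within tolerance. On to the medium lid at (140,130).

Call:
servo_tool:
  deltas:
    - {"tx": -1,"ty": 0,"tz": 15,"ax": 0,"ay": 0,"az": 0,"claw": 55}
    - {"tx": -1,"ty": 0,"tz": 32,"ax": 0,"ay": 0,"az": 0,"claw": 55}
    - {"tx": -1,"ty": 0,"tz": 46,"ax": 0,"ay": 0,"az": 0,"claw": 55}
    - {"tx": -1,"ty": 0,"tz": 55,"ax": 0,"ay": 0,"az": 0,"claw": 55}
    - {"tx": -1,"ty": 0,"tz": 59,"ax": 0,"ay": 0,"az": 0,"claw": 55}
    - {"tx": -1,"ty": 0,"tz": 60,"ax": 0,"ay": 0,"az": 0,"claw": 55}
    - {"tx": -1,"ty": 0,"tz": 60,"ax": 0,"ay": 0,"az": 0,"claw": 55}
    - {"tx": -1,"ty": 0,"tz": 60,"ax": 0,"ay": 0,"az": 0,"claw": 30}
    - {"tx": -1,"ty": 0,"tz": 60,"ax": 0,"ay": 0,"az": 0,"claw": 10}
    - {"tx": -1,"ty": 0,"tz": 60,"ax": 0,"ay": 0,"az": 0,"claw": 10}
    - {"tx": -1,"ty": 0,"tz": 60,"ax": 0,"ay": 0,"az": 0,"claw": 10}
    - {"tx": -1,"ty": 0,"tz": 60,"ax": 0,"ay": 0,"az": 0,"claw": 10}

```text
time_s: 12.62
tcp_pos: [0.6459, -0.2735, 0.0299]
ee_rot: [[-0.964, 0.264, 0.001], [0.264, 0.964, -0.0], [-0.001, 0.0, -1.0]]
wrist_force: [-1.0, -0.1, 0.4]
gripper_width: 0.338
gripper_force: 0.0
```

Call:
servo_tool:
  deltas:
    - {"tx": 0,"ty": 0,"tz": 0,"ax": 0,"ay": 0,"az": 0,"claw": 10}
    - {"tx": 0,"ty": 0,"tz": 0,"ax": 0,"ay": 0,"az": 0,"claw": 10}
    - {"tx": 0,"ty": 0,"tz": 0,"ax": 0,"ay": 0,"az": 0,"claw": 10}
    - {"tx": 0,"ty": 0,"tz": 0,"ax": 0,"ay": 0,"az": 0,"claw": 10}
    - {"tx": 0,"ty": 0,"tz": 0,"ax": 0,"ay": 0,"az": 0,"claw": 10}

```text
time_s: 13.03
tcp_pos: [0.6458, -0.2734, 0.0296]
ee_rot: [[-0.965, 0.264, 0.0], [0.264, 0.965, -0.0], [-0.0, -0.0, -1.0]]
wrist_force: [-0.3, 0.3, 1.8]
gripper_width: 0.241
gripper_force: 30.0
```

```bash
python3 -c "
from h import *
go(.6157,.2865,.14)"
```

```text
t 13.03 tcp [ 0.6458 -0.2734  0.0296] closing 74.69 shift [ 176.9  532.1 -110.4] w 21.0 tilt [ 0. -0. -1.] az None
```

Call:
servo_tool:
  deltas:
    - {"tx": 0,"ty": 0,"tz": -15,"ax": 0,"ay": 0,"az": 0,"claw": 10}
    - {"tx": 0,"ty": 0,"tz": -40,"ax": 0,"ay": 0,"az": 0,"claw": 10}
    - {"tx": 3,"ty": 10,"tz": -70,"ax": 0,"ay": 0,"az": 0,"claw": 10}
    - {"tx": 10,"ty": 30,"tz": -95,"ax": 0,"ay": 0,"az": 0,"claw": 10}
    - {"tx": 20,"ty": 60,"tz": -110,"ax": 0,"ay": 0,"az": 0,"claw": 10}
    - {"tx": 32,"ty": 96,"tz": -110,"ax": 0,"ay": 0,"az": 0,"claw": 10}
    - {"tx": 44,"ty": 132,"tz": -110,"ax": 0,"ay": 0,"az": 0,"claw": 10}
    - {"tx": 56,"ty": 168,"tz": -110,"ax": 0,"ay": 0,"az": 0,"claw": 10}
    - {"tx": 67,"ty": 204,"tz": -110,"ax": 0,"ay": 0,"az": 0,"claw": 10}
    - {"tx": 79,"ty": 240,"tz": -110,"ax": 0,"ay": 0,"az": 0,"claw": 10}
    - {"tx": 91,"ty": 276,"tz": -110,"ax": 0,"ay": 0,"az": 0,"claw": 10}
    - {"tx": 103,"ty": 312,"tz": -110,"ax": 0,"ay": 0,"az": 0,"claw": 10}

```text
time_s: 14.03
tcp_pos: [0.6282, 0.0565, 0.1392]
ee_rot: [[-0.964, 0.264, -0.0], [0.264, 0.964, 0.0], [0.0, -0.0, -1.0]]
wrist_force: [0.5, 1.4, -0.3]
gripper_width: 0.238
gripper_force: 30.0
```

Call:
servo_tool:
  deltas:
    - {"tx": 12,"ty": 36,"tz": 0,"ax": 0,"ay": 0,"az": 0,"claw": 10}
    - {"tx": 24,"ty": 72,"tz": 0,"ax": 0,"ay": 0,"az": 0,"claw": 10}
    - {"tx": 36,"ty": 108,"tz": 0,"ax": 0,"ay": 0,"az": 0,"claw": 10}
    - {"tx": 48,"ty": 144,"tz": 0,"ax": 0,"ay": 0,"az": 0,"claw": 10}
    - {"tx": 59,"ty": 178,"tz": 0,"ax": 0,"ay": 0,"az": 0,"claw": 10}
    - {"tx": 68,"ty": 205,"tz": 5,"ax": 0,"ay": 0,"az": 0,"claw": 10}
    - {"tx": 73,"ty": 220,"tz": 15,"ax": 0,"ay": 0,"az": 0,"claw": 10}
    - {"tx": 73,"ty": 220,"tz": 25,"ax": 0,"ay": 0,"az": 0,"claw": 10}
    - {"tx": 73,"ty": 220,"tz": 25,"ax": 0,"ay": 0,"az": 0,"claw": 10}
    - {"tx": 73,"ty": 220,"tz": 25,"ax": 0,"ay": 0,"az": 0,"claw": 10}

```text
time_s: 14.87
tcp_pos: [0.6158, 0.2847, 0.1129]
ee_rot: [[-0.964, 0.265, -0.003], [0.265, 0.964, -0.002], [0.002, -0.003, -1.0]]
wrist_force: [0.0, -0.4, -1.4]
gripper_width: 0.239
gripper_force: 30.0
```

```bash
python3 -c "
from h import *
go(.617,.2865,.0736)"
```

```text
t 14.87 tcp [0.6158 0.2847 0.1129] closing 74.65 shift [-0.8  2.2 39.3] w 20.7 tilt [-0.003 -0.002 -1.   ] az None
```

Call:
servo_tool:
  deltas:
    - {"tx": -1,"ty": 1,"tz": 10,"ax": 0,"ay": 0,"az": 0,"claw": 10}
    - {"tx": -1,"ty": 1,"tz": 20,"ax": 0,"ay": 0,"az": 0,"claw": 10}
    - {"tx": -1,"ty": 1,"tz": 28,"ax": 0,"ay": 0,"az": 0,"claw": 10}
    - {"tx": -1,"ty": 1,"tz": 34,"ax": 0,"ay": 0,"az": 0,"claw": 10}
    - {"tx": -1,"ty": 1,"tz": 37,"ax": 0,"ay": 0,"az": 0,"claw": 10}
    - {"tx": -1,"ty": 1,"tz": 39,"ax": 0,"ay": 0,"az": 0,"claw": 10}
    - {"tx": -1,"ty": 1,"tz": 39,"ax": 0,"ay": 0,"az": 0,"claw": 10}
    - {"tx": -1,"ty": 1,"tz": 39,"ax": 0,"ay": 0,"az": 0,"claw": 10}
    - {"tx": -1,"ty": 1,"tz": 39,"ax": 0,"ay": 0,"az": 0,"claw": 10}

```text
time_s: 15.62
tcp_pos: [0.618, 0.2872, 0.076]
ee_rot: [[-0.965, 0.264, 0.001], [0.264, 0.965, 0.001], [-0.001, 0.001, -1.0]]
wrist_force: [0.6, 1.1, -0.5]
gripper_width: 0.237
gripper_force: 30.0
```

```bash
python3 -c "
from h import *
go(.617,.2865,.0736);go(.4525,-.262,.1)"
```

```text
t 15.62 tcp [0.618  0.2872 0.076 ] closing 74.7 shift [ 0.8 -0.9  2.4] w 20.6 tilt [ 0.001  0.001 -1.   ] az None
t 15.62 tcp [0.618  0.2872 0.076 ] closing 74.7 shift [  14.8 -573.4  -24.4] w 20.6 tilt [ 0.001  0.001 -1.   ] az None
```

Call:
servo_tool:
  deltas:
    - {"tx": 0,"ty": 0,"tz": 1.5,"ax": 0,"ay": 0,"az": 0,"claw": 10}
    - {"tx": 0,"ty": 0,"tz": 2.5,"ax": 0,"ay": 0,"az": 0,"claw": 10}
    - {"tx": 0,"ty": 0,"tz": 2.5,"ax": 0,"ay": 0,"az": 0,"claw": 10}
    - {"tx": 0,"ty": 0,"tz": 2.5,"ax": 0,"ay": 0,"az": 0,"claw": 30}
    - {"tx": 0,"ty": 0,"tz": 2.5,"ax": 0,"ay": 0,"az": 0,"claw": 50}
    - {"tx": 0,"ty": 0,"tz": 2.5,"ax": 0,"ay": 0,"az": 0,"claw": 55}
    - {"tx": 0,"ty": 0,"tz": -6,"ax": 0,"ay": 0,"az": 0,"claw": 55}
    - {"tx": 0,"ty": 0,"tz": -30,"ax": 0,"ay": 0,"az": 0,"claw": 55}
    - {"tx": 0,"ty": 0,"tz": -50,"ax": 0,"ay": 0,"az": 0,"claw": 55}
    - {"tx": 1,"ty": -30,"tz": -50,"ax": 0,"ay": 0,"az": 0,"claw": 55}
    - {"tx": 2,"ty": -68,"tz": -50,"ax": 0,"ay": 0,"az": 0,"claw": 55}
    - {"tx": 3,"ty": -106,"tz": -50,"ax": 0,"ay": 0,"az": 0,"claw": 55}

```text
time_s: 16.62
tcp_pos: [0.5867, 0.1851, 0.1264]
ee_rot: [[-0.965, 0.262, 0.001], [0.262, 0.965, 0.001], [-0.001, 0.001, -1.0]]
wrist_force: [0.4, -0.6, -0.4]
gripper_width: 0.63
gripper_force: 0.0
```

Call:
servo_tool:
  deltas:
    - {"tx": 1,"ty": -38,"tz": 0,"ax": 0,"ay": 0,"az": 0,"claw": 55}
    - {"tx": 2,"ty": -76,"tz": 0,"ax": 0,"ay": 0,"az": 0,"claw": 55}
    - {"tx": 3,"ty": -114,"tz": 0,"ax": 0,"ay": 0,"az": 0,"claw": 55}
    - {"tx": 4,"ty": -152,"tz": 0,"ax": 0,"ay": 0,"az": 0,"claw": 55}
    - {"tx": 5,"ty": -190,"tz": 0,"ax": 0,"ay": 0,"az": 0,"claw": 55}
    - {"tx": 6,"ty": -228,"tz": 0,"ax": 0,"ay": 0,"az": 0,"claw": 55}
    - {"tx": 7,"ty": -266,"tz": 0,"ax": 0,"ay": 0,"az": 0,"claw": 55}
    - {"tx": 8,"ty": -304,"tz": 0,"ax": 0,"ay": 0,"az": 0,"claw": 55}
    - {"tx": 9,"ty": -342,"tz": 0,"ax": 0,"ay": 0,"az": 0,"claw": 55}
    - {"tx": 10,"ty": -380,"tz": 0,"ax": 0,"ay": 0,"az": 0,"claw": 55}
    - {"tx": 11,"ty": -418,"tz": 0,"ax": 0,"ay": 0,"az": 0,"claw": 55}
    - {"tx": 12,"ty": -450,"tz": 10,"ax": 0,"ay": 0,"az": 0,"claw": 55}

```text
time_s: 17.62
tcp_pos: [0.4572, -0.248, 0.118]
ee_rot: [[-0.965, 0.264, 0.005], [0.264, 0.965, -0.002], [-0.005, -0.0, -1.0]]
wrist_force: [1.7, 0.2, 0.6]
gripper_width: 0.628
gripper_force: 0.0
```

```bash
python3 - <<'E'
from h import *
go(.4525,-.262,.026)
capture("top");b=capture("scene")
cv2.imwrite("pics/c5.png",cv2.resize(b[160:300,260:460],(800,560),interpolation=2))
fit("lid_medium",(.616,.287,0),z0=.053)
E
```

```text
t 17.62 tcp [ 0.4572 -0.248   0.118 ] closing 74.7 shift [  1.3 -14.7  92. ] w 54.7 tilt [ 0.005 -0.002 -1.   ] az None
lid_medium top [0.6145 0.2885] yaw  iou 0.957
lid_medium scene [0.6151 0.2867] yaw  iou 0.913
lid_medium top+scene [0.6145 0.2878] yaw  iou 0.93
```

View pics/c5.png

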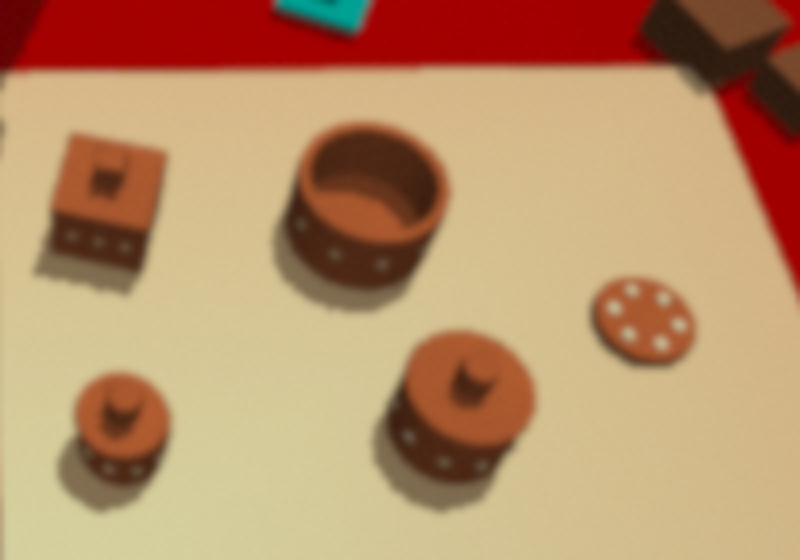

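Three lids are seated flat: square (110,190), small (122,420) and medium (468,390). Only the large pot (370,200) is still open. On to the large lid.

Call:
servo_tool:
  deltas:
    - {"tx": 1,"ty": -8,"tz": 20,"ax": 0,"ay": 0,"az": 0,"claw": 55}
    - {"tx": 1,"ty": -12,"tz": 40,"ax": 0,"ay": 0,"az": 0,"claw": 55}
    - {"tx": 1,"ty": -12,"tz": 58,"ax": 0,"ay": 0,"az": 0,"claw": 55}
    - {"tx": 1,"ty": -12,"tz": 72,"ax": 0,"ay": 0,"az": 0,"claw": 55}
    - {"tx": 1,"ty": -12,"tz": 80,"ax": 0,"ay": 0,"az": 0,"claw": 55}
    - {"tx": 1,"ty": -12,"tz": 84,"ax": 0,"ay": 0,"az": 0,"claw": 55}
    - {"tx": 1,"ty": -12,"tz": 86,"ax": 0,"ay": 0,"az": 0,"claw": 55}
    - {"tx": 1,"ty": -12,"tz": 86,"ax": 0,"ay": 0,"az": 0,"claw": 55}
    - {"tx": 1,"ty": -12,"tz": 86,"ax": 0,"ay": 0,"az": 0,"claw": 55}

```text
time_s: 18.57
tcp_pos: [0.4531, -0.2566, 0.0303]
ee_rot: [[-0.965, 0.263, 0.002], [0.263, 0.965, -0.0], [-0.002, -0.0, -1.0]]
wrist_force: [-0.0, 0.1, -0.2]
gripper_width: 0.631
gripper_force: 0.0
```

```bash
python3 -c "
from h import *
go(.4525,-.262,.026)"
```

```text
t 18.57 tcp [ 0.4531 -0.2566  0.0303] closing 74.73 shift [-0.8 -5.4  4.3] w 54.9 tilt [ 0.002 -0.    -1.   ] az None
```

Call:
servo_tool:
  deltas:
    - {"tx": -1,"ty": -5,"tz": 2,"ax": 0,"ay": 0,"az": 0,"claw": 55}
    - {"tx": -1,"ty": -5,"tz": 4,"ax": 0,"ay": 0,"az": 0,"claw": 55}
    - {"tx": -1,"ty": -5,"tz": 4,"ax": 0,"ay": 0,"az": 0,"claw": 30}
    - {"tx": -1,"ty": -5,"tz": 4,"ax": 0,"ay": 0,"az": 0,"claw": 10}
    - {"tx": -1,"ty": -5,"tz": 4,"ax": 0,"ay": 0,"az": 0,"claw": 10}
    - {"tx": -1,"ty": -5,"tz": 4,"ax": 0,"ay": 0,"az": 0,"claw": 10}
    - {"tx": -1,"ty": -5,"tz": 4,"ax": 0,"ay": 0,"az": 0,"claw": 10}
    - {"tx": -1,"ty": -5,"tz": 4,"ax": 0,"ay": 0,"az": 0,"claw": 10}
    - {"tx": -1,"ty": -5,"tz": 4,"ax": 0,"ay": 0,"az": 0,"claw": 10}
    - {"tx": -1,"ty": -5,"tz": 4,"ax": 0,"ay": 0,"az": 0,"claw": 10}
    - {"tx": -1,"ty": -5,"tz": 4,"ax": 0,"ay": 0,"az": 0,"claw": 10}
    - {"tx": -1,"ty": -5,"tz": 4,"ax": 0,"ay": 0,"az": 0,"claw": 10}

```text
time_s: 19.57
tcp_pos: [0.4521, -0.2618, 0.0255]
ee_rot: [[-0.965, 0.264, 0.0], [0.264, 0.965, 0.0], [-0.0, 0.0, -1.0]]
wrist_force: [0.6, 0.3, 0.7]
gripper_width: 0.243
gripper_force: 30.0
```

```bash
python3 -c "
from h import *
go(.4675,.256,.146)"
```

```text
t 19.57 tcp [ 0.4521 -0.2618  0.0255] closing 74.69 shift [ 121.8  503.5 -120.5] w 21.1 tilt [ 0.  0. -1.] az None
```

Call:
servo_tool:
  deltas:
    - {"tx": 0,"ty": 0,"tz": -10,"ax": 0,"ay": 0,"az": 0,"claw": 10}
    - {"tx": 0,"ty": 0,"tz": -30,"ax": 0,"ay": 0,"az": 0,"claw": 10}
    - {"tx": 0,"ty": 0,"tz": -55,"ax": 0,"ay": 0,"az": 0,"claw": 10}
    - {"tx": 3,"ty": 10,"tz": -82,"ax": 0,"ay": 0,"az": 0,"claw": 10}
    - {"tx": 7,"ty": 30,"tz": -105,"ax": 0,"ay": 0,"az": 0,"claw": 10}
    - {"tx": 14,"ty": 60,"tz": -120,"ax": 0,"ay": 0,"az": 0,"claw": 10}
    - {"tx": 23,"ty": 95,"tz": -120,"ax": 0,"ay": 0,"az": 0,"claw": 10}
    - {"tx": 31,"ty": 130,"tz": -120,"ax": 0,"ay": 0,"az": 0,"claw": 10}
    - {"tx": 40,"ty": 165,"tz": -120,"ax": 0,"ay": 0,"az": 0,"claw": 10}
    - {"tx": 48,"ty": 200,"tz": -120,"ax": 0,"ay": 0,"az": 0,"claw": 10}
    - {"tx": 57,"ty": 235,"tz": -120,"ax": 0,"ay": 0,"az": 0,"claw": 10}
    - {"tx": 65,"ty": 270,"tz": -120,"ax": 0,"ay": 0,"az": 0,"claw": 10}

```text
time_s: 20.57
tcp_pos: [0.4597, 0.0173, 0.1461]
ee_rot: [[-0.964, 0.264, 0.0], [0.264, 0.964, 0.0], [0.0, 0.0, -1.0]]
wrist_force: [1.3, 0.6, -1.7]
gripper_width: 0.243
gripper_force: 30.0
```

Call:
servo_tool:
  deltas:
    - {"tx": 9,"ty": 35,"tz": 0,"ax": 0,"ay": 0,"az": 0,"claw": 10}
    - {"tx": 17,"ty": 70,"tz": 0,"ax": 0,"ay": 0,"az": 0,"claw": 10}
    - {"tx": 26,"ty": 105,"tz": 0,"ax": 0,"ay": 0,"az": 0,"claw": 10}
    - {"tx": 34,"ty": 140,"tz": 0,"ax": 0,"ay": 0,"az": 0,"claw": 10}
    - {"tx": 43,"ty": 175,"tz": 0,"ax": 0,"ay": 0,"az": 0,"claw": 10}
    - {"tx": 50,"ty": 205,"tz": 0,"ax": 0,"ay": 0,"az": 0,"claw": 10}
    - {"tx": 54,"ty": 223,"tz": 5,"ax": 0,"ay": 0,"az": 0,"claw": 10}
    - {"tx": 57,"ty": 233,"tz": 15,"ax": 0,"ay": 0,"az": 0,"claw": 10}
    - {"tx": 57,"ty": 233,"tz": 25,"ax": 0,"ay": 0,"az": 0,"claw": 10}
    - {"tx": 57,"ty": 233,"tz": 25,"ax": 0,"ay": 0,"az": 0,"claw": 10}
    - {"tx": 57,"ty": 233,"tz": 25,"ax": 0,"ay": 0,"az": 0,"claw": 10}

```text
time_s: 21.48
tcp_pos: [0.4662, 0.2538, 0.1194]
ee_rot: [[-0.964, 0.265, -0.003], [0.265, 0.964, -0.003], [0.002, -0.003, -1.0]]
wrist_force: [-1.7, -0.9, -1.2]
gripper_width: 0.238
gripper_force: 30.0
```

```bash
python3 -c "
from h import *
go(.467,.256,.0795)"
```

```text
t 21.48 tcp [0.4662 0.2538 0.1194] closing 74.63 shift [-0.2  2.5 39.9] w 20.7 tilt [-0.003 -0.003 -1.   ] az None
```

Call:
servo_tool:
  deltas:
    - {"tx": 0,"ty": 1,"tz": 9,"ax": 0,"ay": 0,"az": 0,"claw": 10}
    - {"tx": 0,"ty": 1,"tz": 18,"ax": 0,"ay": 0,"az": 0,"claw": 10}
    - {"tx": 0,"ty": 1,"tz": 26,"ax": 0,"ay": 0,"az": 0,"claw": 10}
    - {"tx": 0,"ty": 1,"tz": 33,"ax": 0,"ay": 0,"az": 0,"claw": 10}
    - {"tx": 0,"ty": 1,"tz": 37,"ax": 0,"ay": 0,"az": 0,"claw": 10}
    - {"tx": 0,"ty": 1,"tz": 39,"ax": 0,"ay": 0,"az": 0,"claw": 10}
    - {"tx": 0,"ty": 1,"tz": 39,"ax": 0,"ay": 0,"az": 0,"claw": 10}
    - {"tx": 0,"ty": 1,"tz": 39,"ax": 0,"ay": 0,"az": 0,"claw": 10}
    - {"tx": 0,"ty": 1,"tz": 39,"ax": 0,"ay": 0,"az": 0,"claw": 10}

```text
time_s: 22.23
tcp_pos: [0.4677, 0.2568, 0.0818]
ee_rot: [[-0.965, 0.264, 0.001], [0.264, 0.965, 0.001], [-0.001, 0.001, -1.0]]
wrist_force: [0.4, 0.2, -1.3]
gripper_width: 0.244
gripper_force: 30.0
```

```bash
python3 -c "
from h import *
go(.467,.256,.0795)"
```

```text
t 22.23 tcp [0.4677 0.2568 0.0818] closing 74.7 shift [ 0.4 -1.   2.3] w 21.2 tilt [ 0.001  0.001 -1.   ] az None
```

Call:
servo_tool:
  deltas:
    - {"tx": 0,"ty": 0,"tz": 1.5,"ax": 0,"ay": 0,"az": 0,"claw": 10}
    - {"tx": 0,"ty": 0,"tz": 2.5,"ax": 0,"ay": 0,"az": 0,"claw": 10}
    - {"tx": 0,"ty": 0,"tz": 2.5,"ax": 0,"ay": 0,"az": 0,"claw": 10}
    - {"tx": 0,"ty": 0,"tz": 2.5,"ax": 0,"ay": 0,"az": 0,"claw": 30}
    - {"tx": 0,"ty": 0,"tz": 2.5,"ax": 0,"ay": 0,"az": 0,"claw": 50}
    - {"tx": 0,"ty": 0,"tz": 2.5,"ax": 0,"ay": 0,"az": 0,"claw": 55}
    - {"tx": 0,"ty": 0,"tz": -6,"ax": 0,"ay": 0,"az": 0,"claw": 55}
    - {"tx": 0,"ty": 0,"tz": -30,"ax": 0,"ay": 0,"az": 0,"claw": 55}
    - {"tx": 0,"ty": 0,"tz": -60,"ax": 0,"ay": 0,"az": 0,"claw": 55}
    - {"tx": 0,"ty": -20,"tz": -90,"ax": 0,"ay": 0,"az": 0,"claw": 55}
    - {"tx": 0,"ty": -55,"tz": -100,"ax": 0,"ay": 0,"az": 0,"claw": 55}
    - {"tx": 0,"ty": -93,"tz": -100,"ax": 0,"ay": 0,"az": 0,"claw": 55}

```text
time_s: 23.23
tcp_pos: [0.4447, 0.1679, 0.1854]
ee_rot: [[-0.965, 0.261, 0.007], [0.261, 0.965, 0.004], [-0.006, 0.006, -1.0]]
wrist_force: [0.2, -0.9, -1.0]
gripper_width: 0.624
gripper_force: 0.0
```

Call:
servo_tool:
  deltas:
    - {"tx": 0,"ty": -38,"tz": 0,"ax": 0,"ay": 0,"az": 0,"claw": 55}
    - {"tx": 0,"ty": -76,"tz": 0,"ax": 0,"ay": 0,"az": 0,"claw": 55}
    - {"tx": 0,"ty": -114,"tz": 0,"ax": 0,"ay": 0,"az": 0,"claw": 55}
    - {"tx": 0,"ty": -152,"tz": 0,"ax": 0,"ay": 0,"az": 0,"claw": 55}
    - {"tx": 0,"ty": -190,"tz": 0,"ax": 0,"ay": 0,"az": 0,"claw": 55}
    - {"tx": 0,"ty": -228,"tz": 0,"ax": 0,"ay": 0,"az": 0,"claw": 55}
    - {"tx": 0,"ty": -266,"tz": 0,"ax": 0,"ay": 0,"az": 0,"claw": 55}
    - {"tx": 0,"ty": -304,"tz": 0,"ax": 0,"ay": 0,"az": 0,"claw": 55}
    - {"tx": 0,"ty": -342,"tz": 0,"ax": 0,"ay": 0,"az": 0,"claw": 55}
    - {"tx": 0,"ty": -360,"tz": 0,"ax": 0,"ay": 0,"az": 0,"claw": 55}
    - {"tx": 0,"ty": -360,"tz": 0,"ax": 0,"ay": 0,"az": 0,"claw": 55}

```text
time_s: 24.15
tcp_pos: [0.3467, -0.1829, 0.1821]
ee_rot: [[-0.963, 0.269, 0.0], [0.269, 0.963, -0.0], [-0.001, -0.0, -1.0]]
wrist_force: [0.2, 1.6, 0.9]
gripper_width: 0.629
gripper_force: 0.0
```

```bash
python3 - <<'E'
from h import *
capture("top");b=capture("scene")
cv2.imwrite("pics/c6.png",cv2.resize(b[160:300,260:460],(800,560),interpolation=2))
for n,p,z in (("lid_large",(.467,.256),.063),("lid_medium",(.616,.287),.053),("lid_small",(.6254,.0856),.043),("lid_square",(.4605,.087),.051)): fit(n,(*p,-.26 if 'sq' in n else 0),z0=z)
E
```

```text
lid_large top [0.4691 0.2554] yaw  iou 0.951
lid_large scene [0.4671 0.2554] yaw  iou 0.942
lid_large top+scene [0.4685 0.2553] yaw  iou 0.943
lid_medium top [0.6144 0.2886] yaw  iou 0.851
lid_medium scene [0.6143 0.2852] yaw  iou 0.912
lid_medium top+scene [0.6146 0.2863] yaw  iou 0.876
lid_small top [0.6256 0.0825] yaw  iou 0.85
lid_small scene [0.6261 0.0822] yaw  iou 0.918
lid_small top+scene [0.6261 0.0822] yaw  iou 0.884
lid_square top [0.4632 0.0912] yaw 75.8 iou 0.682
lid_square scene [0.4617 0.0849] yaw 74.9 iou 0.944
lid_square top+scene [0.462  0.0855] yaw -15.0 iou 0.807
```

View pics/c6.png

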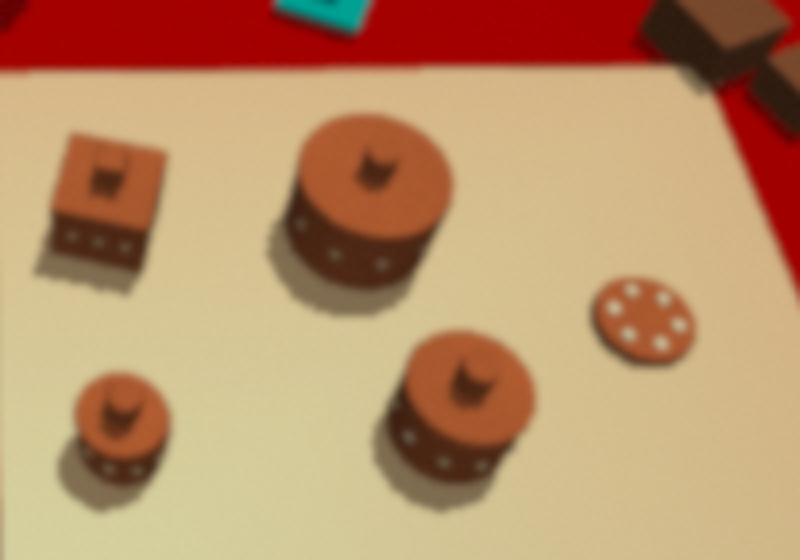

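All four lids sit flat and centred within about 4 mm: large (376,175), medium (470,390), small (122,415) and square (110,180). The arm is clear of everything.

```bash
python3 -c "
from station import *
print(finish_job())"
```

```text
the job is handed in; nothing more can be done
None
```

I put all four lids on their own pots and handed the job in at about 24 s on the robot's clock; the hand-in returned no verdict, but the last pictures showed every lid flat and within about 4 mm of its pot's centre, with the square lid's sides lined up.

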